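# Cull the bad syringes from a washed batch

## Robot

A 6-joint arm with a two-finger parallel gripper is mounted at the origin on the work surface. World frame = base frame: x ahead of the robot, y to its left, z up, the work surface at z = 0. Lengths are in m, angles in rad, forces in N, time in s.
With the tool pointing down it reaches from about 0.35 to 0.775 m from the base axis. Payload 7.3 kg.
Tool frame: the origin (TCP) lies at the very end of the fingers, on their centre line; the grasp point (between the pads) lies 19 mm behind it (robot.pinch_z is the distance from the TCP to the grasp point, in m); z points along the fingers, y is the line along which they close (so a half turn about z gives the same grasp; the last joint's range is limited). The gripper opens to 92 mm and grips with 3 to 60 N. Pads are 19 mm wide; open, the fingers measure 130 mm over their backs; the gripper's body (75 mm by 190 mm) begins 47 mm behind the grasp point.
Start: joints at [-1.285, 0.342, 1.524, -0, 1.275, -0.146], TCP at [0.22, -0.477, 0.227] pointing down, gripper open.
Joint ranges: [-2.53, 2.53], [-0.77, 2.02], [0.04, 2.7], [-1, 4.14], [0.28, 2.66], [-3.11, 3.11]. Speed limits (rad/s): [2.57, 2.57, 3.14, 3.14, 3.14, 3.14].

## Interface

Orientations are given as [roll, pitch, yaw] about the fixed x, y, z axes, in that order (R = Rz(yaw) Ry(pitch) Rx(roll)).
In Python, from cell import robot gives the robot as it stands.
- The arm moves only by the tool move_arm, never from a script. Its argument "motion" is a list of rows, each a list of 6 numbers: the shift along the tool's x, y, z in units of 0.1 m (1.0 is 0.1 m), then the turn, a rotation vector about the tool's x, y, z in units of pi rad (1.0 is pi rad). In form: [[dx, dy, dz, rx, ry, rz], ...]. A call has 1 to 12 rows; each row is the pose to reach, as a shift and turn from the pose commanded when the call began, along the tool's axes at that moment, turning the shorter way round; what a row does not reach only later rows make up. A row lasts 1/8 s, in which the tool goes at most 62.5 mm and 10.7 degrees, less where a joint would pass 70% of its speed; a pose out of reach is approached as far as the arm can. A call with a number of a shift or a turn outside -1 to 1 is refused whole. A call with a gripper value outside its range is refused whole. "fingers" is the opening, from -1 (shut) to 1 (fully open), set as the call begins (left out, the last holds). The fingers move at their own pace and stop on an object; "newtons" is the grip in N (left out, the last holds). Time passes only in rows, so rows that repeat a pose let the fingers close. It gives the time, the measured TCP pose, the force, the opening and the grip force at its end, in the units of the state.
- robot.observe(): the state, without advancing time (a new reading comes with each control period).
- robot.read_camera(name): name is "scene" or "top" or "wrist"; returns a dict with "image" (420x560x3 uint8, red, green, blue), "range_z" (420x560 float32, m along the optical axis (not along the pixel's ray), 0 where there is no reading), "vfov" (degrees; the focal length in pixels is half the picture's height over the tangent of half this angle, whatever the lens; pixels are square), "cx", "cy" (the principal point, pixels), "k1" (the pictures are not rectified: a ray, as slopes to the right and down, at radius r is drawn at 1 + k1 r^2 times it, then the intrinsics apply), "extrinsics" (4x4, takes a point from camera to world coordinates); the wrist camera has in their place "hand_eye" (4x4, takes a point from camera to tool coordinates, whose origin is the TCP and whose axes are the flange's). Camera axes: x right, y up, looking along -z (the intrinsics and any distortion apply to the point x, -y, -z); pixel columns grow to the right and rows downward; lengths in m; the calibration is good to about 2 mm. A picture is of the moment at which its call begins: read the wrist's pose just before it.
- robot.hand_in(): hands the job in; it is judged then, once.
The state is a dict: "time": time; "qpos": joint angles; "qvel": joint speeds; "joint_efforts": joint torques, N m; "tool_pos": TCP position; "tool_rot": TCP orientation; "contact_force": force on the tool from outside, world axes, zero at the start; "torque": the same for the moment, N m; "opening": finger opening in m; "grip_force": force on a finger pad.
Only numpy, scipy, OpenCV 4.12 (cv2) and the standard library are available. Lean on these libraries where they do the work, as an engineer would, in place of code of your own. Each camera call takes 0.05 s, during which the arm holds its last target. There are 200 camera calls.

## Task

Check the five washed syringes in the steriliser tray: put those that are misshapen (bent plunger, broken barrel) in the white reject dish, and push the plunger of each of the others to see that it goes fully home. Put any that sticks part-way in the reject dish too; leave the good ones lying in the tray's notches with their plungers fully home. Leave the jar and bottles nearby alone.

Things in the scene. Friction and masses are not known exactly. Their poses are not given: they have to be found in the camera images.
- tray: Steel steriliser tray, fixed, 220 (x) by 310 mm (y), rim 16 mm high, dark floor 3 mm; origin: centre of the underside. Two blue silicone bars along y, tops 40 mm high, have five notches 52 mm apart (y = -104 to 104), 24 mm wide, 10.5 deep, open upwards. A syringe lies in each along x, nozzle to +x, its origin at x = 20, z = 40 mm. When its plunger is pushed its flange bears on the rear bar.
- dish: White enamel reject dish, fixed, 240 mm (its x) by 200 mm (its y), rim 30 mm high, walls and floor 3 mm. Origin: centre of the underside. A syringe fits in it lying along the dish's x.
- syringe_a: 20 ml plastic syringe, about 30 g, translucent white barrel and white plunger; looks sound. Barrel 21 mm in diameter, 95 mm long, then a 15 mm nozzle; flange 35 mm wide, 22 mm high. Origin: on the barrel's axis, 34.5 mm ahead of the flange, where to grip it from above: midway between the tray's bars, which leave 43 mm clear along x. x axis to the nozzle. 
- syringe_b: 20 ml plastic syringe, about 30 g, translucent white barrel and white plunger; looks sound. Same barrel, flange, origin and axes as syringe_a. 
- syringe_c: 20 ml plastic syringe, about 30 g, translucent white barrel and white plunger; odd: its white plunger stem is bent sideways by about 35 degrees 26 mm behind the flange, so its thumb disc sits about 20 mm off the axis; its plunger cannot move. Same barrel, flange, origin and axes as syringe_a. 
- syringe_d: 20 ml plastic syringe, about 30 g, translucent white barrel and white plunger; odd: the front of its barrel has snapped off, so the barrel ends raggedly 72 mm (shards to 81 mm) ahead of the flange and there is no nozzle. Same barrel, flange, origin and axes as syringe_a. 
- syringe_e: 20 ml plastic syringe, about 30 g, translucent white barrel and white plunger; looks sound. Same barrel, flange, origin and axes as syringe_a. 
- plunger_a (a joint): How far the plunger of syringe_a is pushed in, m: 0 drawn out (back face of the thumb disc 61 mm behind the flange), 0.045 fully home (16 mm behind it); starts at 0 to 0.010. It slides with about 1.5 N of friction and stays where left. Of the three sound-looking syringes a, b and e one jams at about 0.016, under 8 N or any harder push, and shows this only when pushed.
- plunger_b (a joint): How far the plunger of syringe_b is pushed in, m: 0 drawn out (back face of the thumb disc 61 mm behind the flange), 0.045 fully home (16 mm behind it); starts at 0 to 0.010. It slides with about 1.5 N of friction and stays where left.
- plunger_d (a joint): How far the plunger of syringe_d is pushed in, m: 0 drawn out (back face of the thumb disc 61 mm behind the flange), 0.045 fully home (16 mm behind it); starts at 0 to 0.010. It slides with about 1.5 N of friction and stays where left.
- plunger_e (a joint): How far the plunger of syringe_e is pushed in, m: 0 drawn out (back face of the thumb disc 61 mm behind the flange), 0.045 fully home (16 mm behind it); starts at 0 to 0.010. It slides with about 1.5 N of friction and stays where left.
- thumb_a (a point): Centre of the back face of the thumb disc of syringe_a (disc 24 mm in diameter, 3 mm thick, upright, on the barrel's axis); pushing it along the syringe's x drives the plunger in.
- thumb_b (a point): Centre of the back face of the thumb disc of syringe_b (disc 24 mm in diameter, 3 mm thick, upright, on the barrel's axis); pushing it along the syringe's x drives the plunger in.
- thumb_d (a point): Centre of the back face of the thumb disc of syringe_d (disc 24 mm in diameter, 3 mm thick, upright, on the barrel's axis); pushing it along the syringe's x drives the plunger in.
- thumb_e (a point): Centre of the back face of the thumb disc of syringe_e (disc 24 mm in diameter, 3 mm thick, upright, on the barrel's axis); pushing it along the syringe's x drives the plunger in.
- jar: Bystander: clear specimen jar with a red lid, 47 mm in diameter, 59 mm high. Origin: centre of the underside.
- dropper: Bystander: amber dropper bottle, 33 mm in diameter, 97 mm high. Origin: centre of the underside.
- flask: Bystander: white plastic bottle, 52 mm in diameter, 115 mm high. Origin: centre of the underside.
Mind the look-alikes: they are no part of the job. What is shaped like the syringe_a but blue or turquoise is not meant.

How it is judged:
By the outcome, as a careful person would: the job done as asked, in the order asked, and still so for the second after the job is handed in, with the robot touching nothing.
It also fails if it takes over 72 s, if anything falls off the work surface, if the arm or the gripper's body presses on something with over 40 N, if the wrist force passes 120 N, or if a joint passes its speed limit or range.

## Working session

There is one attempt and no reset: what is moved stays moved. The work goes in short steps, Python scripts to look and compute and a tool call to move; the robot and the scene stay as the last step left them, time stands still between calls to the robot, and variables do not carry over. Pictures are saved under pics/ and viewed, at most 11 in all, crops included, and the job is handed in when it is done.

Besides the shell and the picture viewer there is one more tool, called after "Request:" by a JSON object that holds its "name" and its "arguments". move_arm: Moves the arm, as the interface text tells. Shifts and turns lie within -1 to 1; 1 stands for 0.1 m of shift or pi rad of turn. Its arguments: {"type":"object","properties":{"motion":{"type":"array"},"fingers":{"type":"number"},"newtons":{"type":"number"}},"required":["motion"]}

```bash
mkdir -p pics
cat > h.py <<'E'
import numpy as np, cv2
from cell import robot
from scipy.spatial.transform import Rotation as R
def cam(name):
    o=robot.observe(); c=robot.read_camera(name)
    if 'hand_eye' in c:
        T=np.eye(4);T[:3,:3]=R.from_euler('xyz',o['tool_rot']).as_matrix();T[:3,3]=o['tool_pos']
        c['T']=T@c['hand_eye']
    else: c['T']=np.array(c['extrinsics'])
    return c
def ray(c,u,v):
    f=210/np.tan(np.radians(c['vfov'])/2)
    d=np.array([(u-c['cx'])/f,(v-c['cy'])/f]); s=d.copy()
    for _ in range(20): s=d/(1+c['k1']*(s@s))
    return np.array([s[0],-s[1],-1.])
def px(c,u,v,z=None):
    r=ray(c,u,v); T=c['T']
    if z is None: k=float(np.median(c['range_z'][v-1:v+2,u-1:u+2]))
    else: k=(z-T[2,3])/(T[:3,:3]@r)[2]
    return T[:3,:3]@(r*k)+T[:3,3]
def proj(c,p):
    q=np.linalg.inv(c['T'])@np.append(p,1); s=np.array([q[0],-q[1]])/-q[2]
    f=210/np.tan(np.radians(c['vfov'])/2)
    return s*(1+c['k1']*(s@s))*f+[c['cx'],c['cy']]
def save(c,n,crop=None,k=1):
    im=c['image'][:,:,::-1]
    if crop: im=im[crop[1]:crop[3],crop[0]:crop[2]]
    cv2.imwrite('pics/'+n,cv2.resize(im,None,fx=k,fy=k,interpolation=cv2.INTER_CUBIC))
E
python3 - <<'E'
from h import *
import pickle
c=cam('top');save(c,'top.png',k=1.42); pickle.dump(c,open('top.pkl','wb'))
print(c['T'],c['vfov'],c['k1'],c['cx'],c['cy'],robot.observe())
E
```

```text
[[ 0.00937684  0.99663604 -0.08141672  0.45840276]
 [-0.99995221  0.00912044 -0.00352049 -0.09631299]
 [-0.00276609  0.08144584  0.99667393  1.05293101]
 [ 0.          0.          0.          1.        ]] 55.409324575443236 -0.002901870460000601 275.9696341880061 211.35553645161193 {'time': 0.05, 'qpos': array([-1.28501752e+00,  3.42695454e-01,  1.52502525e+00, -1.19425548e-05,
        1.27542135e+00, -1.45999811e-01]), 'qvel': array([-0.00085912, -0.001231  ,  0.00062111, -0.00098705,  0.00113753,
       -0.00041389]), 'joint_efforts': array([ 2.14113861e-03, -4.32423449e+01, -2.44994599e+01,  7.21224281e-02,
        5.24313049e-02, -5.38779943e-05]), 'tool_pos': array([ 0.21960312, -0.47640267,  0.22605626]), 'tool_rot': array([-3.14005807e+00, -2.14111679e-04,  4.31781934e-01]), 'contact_force': array([-0.79673771, -0.19753603,  0.65768   ]), 'torque': array([-0.0107381 ,  0.00823841,  0.02082922]), 'grip_force': 0.0, 'opening': 0.09191680743768733}
```

View pics/top.png

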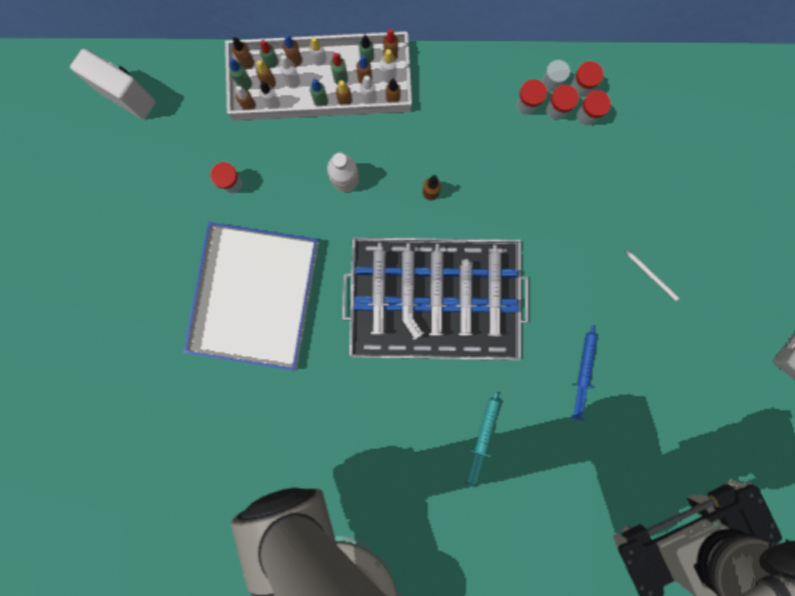

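The tray has five white syringes at columns 379, 408, 437, 466 and 495. The one at 408 is bent (c) and the one at 466 is short and broken (d). The blue (585,370) and turquoise (485,440) syringes are look-alikes. The dish is at (253,295). Next I'll take a close crop and measure.

Run:
```python
from h import *
import pickle
c=pickle.load(open('top.pkl','rb'))
save(c,'crop.png',(125,150,385,270),3.05)
print('dish corners TL TR BL BR')
for u,v in [(210,224),(320,239),(185,352),(296,369)]: print(px(c,u/1.42,v/1.42,.03).round(4))
print('tray')
for u,v in [(353,239),(521,240),(350,357),(521,358)]: print(px(c,u/1.42,v/1.42,.016).round(4))
for n,u,v in [('jar',224,175),('flask',342,160),('drop',432,182)]: print(n,px(c,round(u/1.42),round(v/1.42)).round(3))
```

```text
dish corners TL TR BL BR
[0.6787 0.2414 0.03  ]
[0.6526 0.0395 0.03  ]
[0.4451 0.2781 0.03  ]
[0.4167 0.0778 0.03  ]
tray
[ 0.6558 -0.0197  0.016 ]
[ 0.6567 -0.3301  0.016 ]
[ 0.4387 -0.0175  0.016 ]
[ 0.4398 -0.3281  0.016 ]
jar [0.762 0.209 0.059]
flask [ 0.771 -0.007  0.116]
drop [ 0.743 -0.16   0.089]
```

View pics/crop.png

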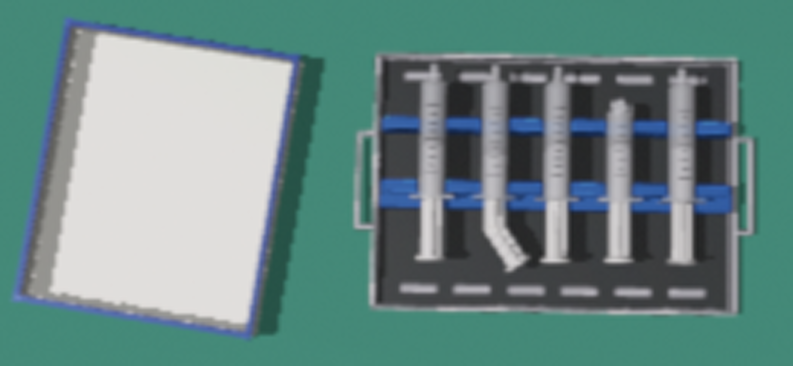

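Choices: c at y≈-0.12 (bent), d at y≈-0.23 (broken), and sound-looking ones at y≈-0.07, -0.17 and -0.28. I'm moving above c with the fingers half closed.

Request:
{"name": "move_arm", "arguments": {"motion": [[0.691,-0.782,0,0,0,0.1374],[0.691,-0.782,0,0,0,0.1374],[0.691,-0.782,0,0,0,0.1374]], "fingers": -0.26, "newtons": 12}}

```text
time: 0.42
tool_pos: [0.2502, -0.3741, 0.2265]
tool_rot: [-3.14, 0.0, -0.001]
contact_force: [-0.9, -1.1, 0.4]
opening: 0.0666
grip_force: 0.0
```

Request:
{"name": "move_arm", "arguments": {"motion": [[1,-0.9,0,0,0,0],[1,-0.9,0,0,0,0],[1,-0.9,0,0,0,0]]}}

```text
time: 0.8
tool_pos: [0.3514, -0.2843, 0.2264]
tool_rot: [-3.14, 0.0, 0.005]
contact_force: [0.0, -0.6, 0.2]
opening: 0.0369
grip_force: 0.0
```

Request:
{"name": "move_arm", "arguments": {"motion": [[1,-0.9,0,0,0,0],[1,-0.9,0,0,0,0],[1,-0.9,0,0,0,0]]}}

```text
time: 1.18
tool_pos: [0.4512, -0.1951, 0.2262]
tool_rot: [-3.141, 0.0, 0.004]
contact_force: [0.1, -0.8, -0.3]
opening: 0.0341
grip_force: 0.0
```

Request:
{"name": "move_arm", "arguments": {"motion": [[0.9,-0.75,0,0,0,0],[0.9,-0.75,0,0,0,0],[0.9,-0.75,0,0,0,0],[0.9,-0.75,0,0,0,0]]}}

```text
time: 1.68
tool_pos: [0.5389, -0.123, 0.2262]
tool_rot: [3.141, 0.002, -0.0]
contact_force: [0.1, -0.4, -0.8]
opening: 0.0341
grip_force: 0.0
```

Run:
```python
from h import *
import pickle
c=cam('wrist');save(c,'w1.png',k=1.42); pickle.dump(c,open('w1.pkl','wb'))
o=robot.observe();print(c['T'].round(3),o['tool_pos'],o['tool_rot'],o['opening'],o['time'],o['qpos'].round(2))
```

```text
[[-0.     0.951  0.309  0.623]
 [-1.    -0.     0.001 -0.124]
 [ 0.001 -0.309  0.951  0.385]
 [ 0.     0.     0.     1.   ]] [ 0.53869875 -0.12322901  0.2264221 ] [ 3.14126895e+00  1.20904031e-03 -1.33782570e-03] 0.033894038010838415 1.725 [-0.36  0.39  1.45 -0.    1.3   1.21]
```

View pics/w1.png

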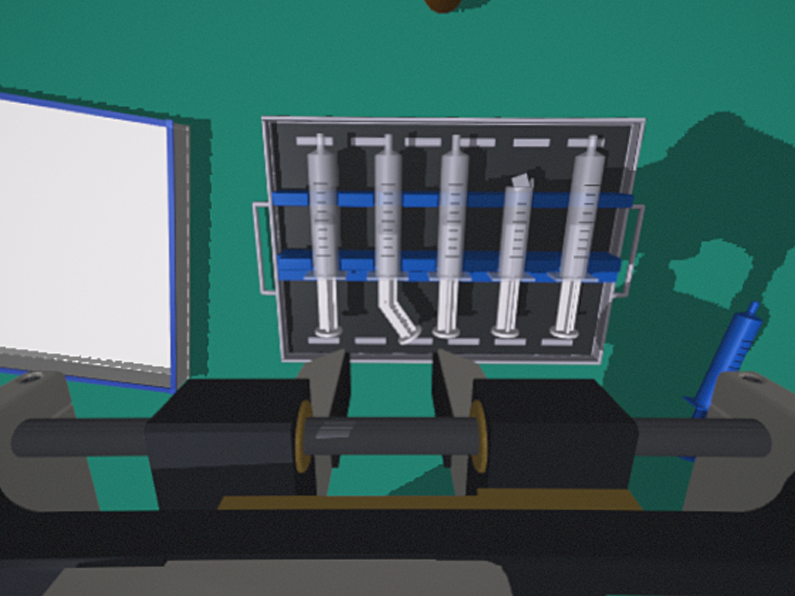

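The wrist view shows all five syringes. Flanges are near row 275, at columns 328, 388, 449, 510 and 572; thumb discs are near row 332; nozzle tips are near row 137.

Run:
```python
from h import *
import pickle
c=pickle.load(open('w1.pkl','rb'))
k=1.42
for n,a in [('flange top',[(326,275),(388,274),(449,274),(512,273),(574,272)]),('mid barrel top',[(323,235),(388,235),(451,235),(515,235),(580,234)])]:
    print(n);[print(px(c,u/k,v/k,.0505).round(4)) for u,v in a]
print('bar edges')
for u,v in [(272,200),(632,201),(280,255),(618,258),(275,193),(276,207),(279,252)]: print(px(c,u/k,v/k,.04).round(4))
print('thumb z.04 centre')
for u,v in [(327,332),(446,331),(505,331),(564,331)]: print(px(c,u/k,v/k,.04).round(4))
print('tray corners');[print(px(c,u/k,v/k,.016).round(4)) for u,v in [(264,118),(644,120),(283,361),(599,362)]]
```

```text
flange top
[ 0.5344 -0.0705  0.0505]
[ 0.5352 -0.1216  0.0505]
[ 0.5352 -0.1719  0.0505]
[ 0.536  -0.2236  0.0505]
[ 0.5368 -0.2742  0.0505]
mid barrel top
[ 0.5674 -0.0697  0.0505]
[ 0.5674 -0.1217  0.0505]
[ 0.5674 -0.1721  0.0505]
[ 0.5673 -0.2232  0.0505]
[ 0.568  -0.2747  0.0505]
bar edges
[ 0.5938 -0.0286  0.04  ]
[ 0.5926 -0.3169  0.04  ]
[ 0.5489 -0.0312  0.04  ]
[ 0.5461 -0.3138  0.04  ]
[ 0.5992 -0.0314  0.04  ]
[ 0.5883 -0.0313  0.04  ]
[ 0.5514 -0.0306  0.04  ]
thumb z.04 centre
[ 0.4793 -0.0672  0.04  ]
[ 0.4802 -0.173   0.04  ]
[ 0.4802 -0.2253  0.04  ]
[ 0.4802 -0.2774  0.04  ]
tray corners
[ 0.6563 -0.0214  0.016 ]
[ 0.6541 -0.3282  0.016 ]
[ 0.4389 -0.0191  0.016 ]
[ 0.4379 -0.3259  0.016 ]
```

Request:
{"name": "move_arm", "arguments": {"motion": [[0.29,-0.02,1,0,0,0],[0.29,-0.02,1,0,0,0],[0.29,-0.02,1,0,0,0]]}}

```text
time: 2.1
tool_pos: [0.5663, -0.1206, 0.124]
tool_rot: [-3.14, 0.007, -0.002]
contact_force: [-0.7, 0.4, 1.0]
opening: 0.0339
grip_force: 0.0
```

Request:
{"name": "move_arm", "arguments": {"motion": [[0,0,0.5,0,0,0],[0,0,0.8,0,0,0],[0,0,0.99,0,0,0],[0,0,0.99,0,0,0]]}}

```text
time: 2.6
tool_pos: [0.5683, -0.1209, 0.0287]
tool_rot: [3.141, 0.0, -0.001]
contact_force: [0.2, -0.6, 0.6]
opening: 0.0335
grip_force: 0.0
```

Request:
{"name": "move_arm", "arguments": {"motion": [[0,0,0,0,0,0],[0,0,0,0,0,0],[0,0,0,0,0,0],[0,0,0,0,0,0]], "fingers": -1}}

```text
time: 3.1
tool_pos: [0.5697, -0.1205, 0.0296]
tool_rot: [3.14, -0.003, 0.0]
contact_force: [-1.0, -1.3, 7.2]
opening: 0.0203
grip_force: 12.0
```

Request:
{"name": "move_arm", "arguments": {"motion": [[0,0,-0.3,0,0,0],[0,0,-0.7,0,0,0],[0,0,-0.9,0,0,0],[0,0,-0.9,0,0,0]]}}

```text
time: 3.6
tool_pos: [0.5698, -0.1201, 0.1198]
tool_rot: [3.14, -0.004, 0.0]
contact_force: [-0.3, -0.3, -0.9]
opening: 0.0202
grip_force: 12.0
```

Run:
```python
from h import *
c=cam('wrist');save(c,'w2.png',k=1.2)
```

```text
(no output)
```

View pics/w2.png

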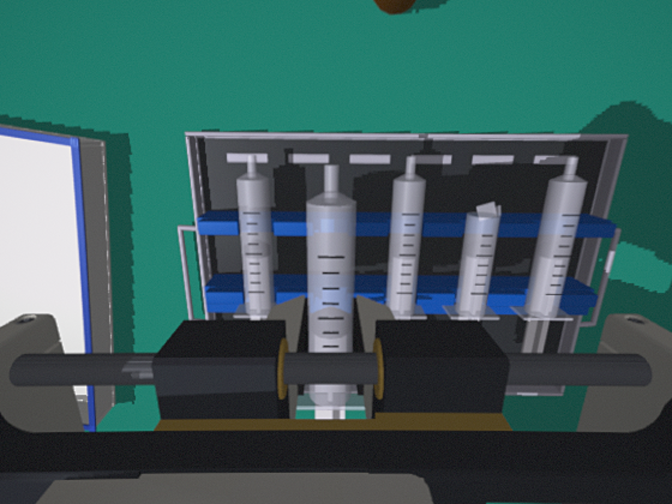

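c is held and clear of the tray. I'm carrying it to the dish's far slot.

Request:
{"name": "move_arm", "arguments": {"motion": [[0,-1,0,0,0,0.0462],[0,-1,0,0,0,0.0462],[0,-1,0,0,0,0.0462]]}}

```text
time: 4.03
tool_pos: [0.5677, -0.0172, 0.1163]
tool_rot: [-3.141, 0.003, -0.141]
contact_force: [-0.4, -0.5, -0.8]
opening: 0.0206
grip_force: 12.0
```

Request:
{"name": "move_arm", "arguments": {"motion": [[-0.15,-0.95,0,0,0,0],[-0.15,-0.95,0,0,0,0],[-0.15,-0.95,0,0,0,0]]}}

```text
time: 4.4
tool_pos: [0.567, 0.0777, 0.1166]
tool_rot: [3.141, 0.002, -0.142]
contact_force: [-0.1, -0.4, 0.1]
opening: 0.0204
grip_force: 12.0
```

Request:
{"name": "move_arm", "arguments": {"motion": [[-0.15,-0.95,0,0,0,0],[-0.15,-0.95,0,0,0,0],[-0.15,-0.95,0,0,0,0]]}}

```text
time: 4.78
tool_pos: [0.5663, 0.173, 0.1168]
tool_rot: [3.141, 0.001, -0.143]
contact_force: [1.4, 0.2, -0.6]
opening: 0.0206
grip_force: 12.0
```

Request:
{"name": "move_arm", "arguments": {"motion": [[-0.1,-0.4,0.5,0,0,0],[-0.1,-0.4,0.5,0,0,0],[-0.1,-0.4,0.5,0,0,0],[-0.1,-0.4,0.5,0,0,0]]}}

```text
time: 5.28
tool_pos: [0.5636, 0.2121, 0.0689]
tool_rot: [-3.141, -0.002, -0.147]
contact_force: [0.7, -0.6, -0.0]
opening: 0.0208
grip_force: 12.0
```

Run:
```python
from h import *
c=cam('top');save(c,'t2.png',(110,130,390,290),2.8)
o=robot.observe();print(o['tool_pos'],o['tool_rot'])
```

```text
[0.56350911 0.21229925 0.06892037] [-3.14110450e+00 -2.19741225e-03 -1.46542052e-01]
```

View pics/t2.png

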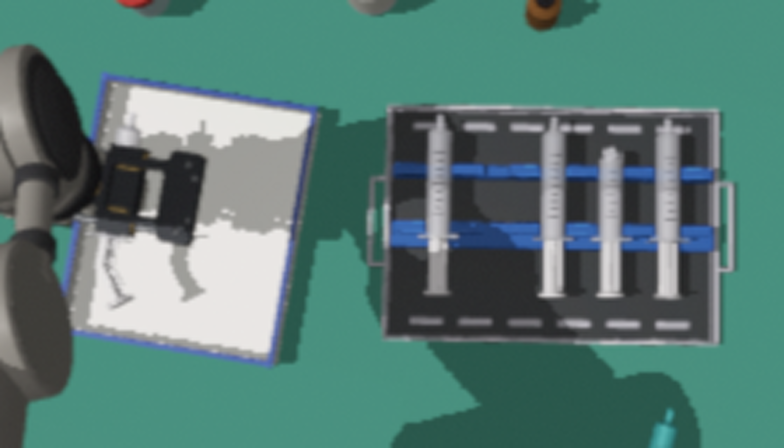

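Request:
{"name": "move_arm", "arguments": {"motion": [[0,0,0.3,0,0,0],[0,0,0.55,0,0,0],[0,0,0.61,0,0,0],[0,0,0.61,0,0,0]]}}

```text
time: 5.82
tool_pos: [0.5629, 0.2132, 0.0074]
tool_rot: [-3.141, -0.001, -0.146]
contact_force: [0.6, -0.2, -1.1]
opening: 0.0204
grip_force: 12.0
```

Request:
{"name": "move_arm", "arguments": {"motion": [[0,0,0,0,0,0],[0,0,0,0,0,0],[0,0,0,0,0,0]], "fingers": -0.39}}

```text
time: 6.2
tool_pos: [0.5627, 0.2136, 0.0073]
tool_rot: [-3.141, -0.001, -0.145]
contact_force: [-0.1, -1.6, -0.6]
opening: 0.028
grip_force: 0.0
```

Request:
{"name": "move_arm", "arguments": {"motion": [[0,0,-0.3,0,0,0],[0,0,-0.8,0,0,0],[0,0,-1,0,0,0]]}}

```text
time: 6.58
tool_pos: [0.5638, 0.2139, 0.11]
tool_rot: [-3.14, -0.005, -0.145]
contact_force: [0.4, -0.6, -0.5]
opening: 0.0281
grip_force: 0.0
```

Request:
{"name": "move_arm", "arguments": {"motion": [[0,1,0,0,0,-0.0466],[0,1,0,0,0,-0.0466],[0,1,0,0,0,-0.0466]], "fingers": -0.26}}

```text
time: 6.95
tool_pos: [0.5478, 0.1124, 0.1071]
tool_rot: [3.141, -0.0, -0.002]
contact_force: [-0.4, -0.2, 0.5]
opening: 0.0334
grip_force: 0.0
```

Request:
{"name": "move_arm", "arguments": {"motion": [[0,1,0,0,0,0],[0,1,0,0,0,0]]}}

```text
time: 7.2
tool_pos: [0.5484, 0.0138, 0.1069]
tool_rot: [3.141, -0.001, 0.002]
contact_force: [0.1, 0.6, 0.1]
opening: 0.0342
grip_force: 0.0
```

Request:
{"name": "move_arm", "arguments": {"motion": [[0.1,1,0,0,0,0],[0.1,1,0,0,0,0]]}}

```text
time: 7.45
tool_pos: [0.5589, -0.087, 0.107]
tool_rot: [3.141, -0.001, 0.001]
contact_force: [-0.2, 0.0, 0.3]
opening: 0.0341
grip_force: 0.0
```

Request:
{"name": "move_arm", "arguments": {"motion": [[0.1,1,0,0,0,0],[0.1,1,0,0,0,0],[0.1,1,0,0,0,0]]}}

```text
time: 7.82
tool_pos: [0.569, -0.1874, 0.1066]
tool_rot: [3.141, -0.001, -0.002]
contact_force: [-0.2, 1.0, 0.5]
opening: 0.034
grip_force: 0.0
```

Request:
{"name": "move_arm", "arguments": {"motion": [[0,0.38,0,0,0,0],[0,0.38,0,0,0,0],[0,0.38,0,0,0,0]]}}

```text
time: 8.2
tool_pos: [0.5686, -0.2218, 0.1066]
tool_rot: [-3.141, 0.0, 0.002]
contact_force: [0.0, 0.7, -0.0]
opening: 0.0341
grip_force: 0.0
```

Run:
```python
from h import *
o=robot.observe();print(o['tool_pos'],o['tool_rot'],o['time'])
c=cam('top');save(c,'t3.png',(110,130,390,290),2.8)
```

```text
[ 0.56859463 -0.22176506  0.10658563] [-3.14080510e+00  3.75657480e-04  2.27347591e-03] 8.2
```

View pics/t3.png

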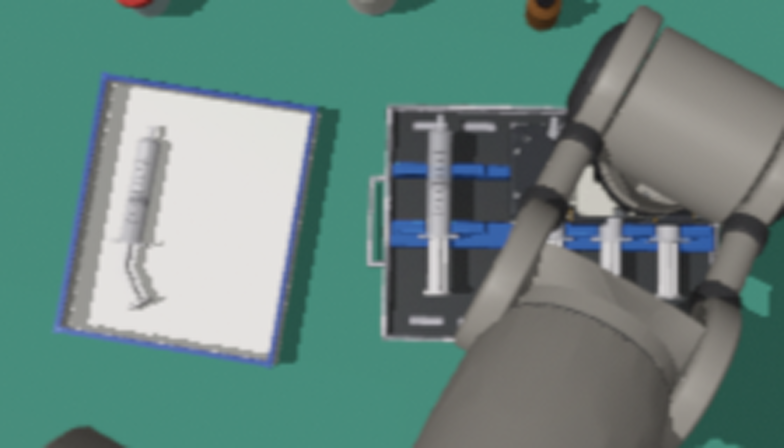

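c lies flat in the dish. Next is d.

Request:
{"name": "move_arm", "arguments": {"motion": [[0,0.03,0.4,0,0,0],[0,0.03,0.65,0,0,0],[0,0.03,0.78,0,0,0],[0,0.03,0.78,0,0,0]]}}

```text
time: 8.75
tool_pos: [0.5683, -0.2255, 0.0283]
tool_rot: [-3.141, 0.001, 0.002]
contact_force: [0.2, -0.2, 0.3]
opening: 0.0337
grip_force: 0.0
```

Request:
{"name": "move_arm", "arguments": {"motion": [[0,0,0,0,0,0],[0,0,0,0,0,0],[0,0,0,0,0,0],[0,0,0,0,0,0]], "fingers": -1}}

```text
time: 9.25
tool_pos: [0.5691, -0.226, 0.0298]
tool_rot: [3.142, -0.002, 0.001]
contact_force: [-0.2, 5.6, 5.5]
opening: 0.0209
grip_force: 12.0
```

Request:
{"name": "move_arm", "arguments": {"motion": [[0,0,-0.3,0,0,0],[0,0,-0.7,0,0,0],[0,0,-0.9,0,0,0],[0,0,-0.9,0,0,0]]}}

```text
time: 9.75
tool_pos: [0.5692, -0.2273, 0.1205]
tool_rot: [3.139, -0.003, 0.001]
contact_force: [0.0, -0.2, -1.0]
opening: 0.0207
grip_force: 12.0
```

Request:
{"name": "move_arm", "arguments": {"motion": [[0,-1,0,0,0,0.0462],[0,-1,0,0,0,0.0462],[0,-1,0,0,0,0.0462]]}}

```text
time: 10.12
tool_pos: [0.5674, -0.1238, 0.1173]
tool_rot: [-3.141, 0.003, -0.14]
contact_force: [-0.6, -0.6, -0.2]
opening: 0.0205
grip_force: 12.0
```

Request:
{"name": "move_arm", "arguments": {"motion": [[-0.18,-0.95,0,0,0,0],[-0.18,-0.95,0,0,0,0],[-0.18,-0.95,0,0,0,0]]}}

```text
time: 10.5
tool_pos: [0.5636, -0.0286, 0.1177]
tool_rot: [3.141, 0.002, -0.141]
contact_force: [-0.4, -0.4, 0.3]
opening: 0.0206
grip_force: 12.0
```

Request:
{"name": "move_arm", "arguments": {"motion": [[-0.18,-0.95,0,0,0,0],[-0.18,-0.95,0,0,0,0],[-0.18,-0.95,0,0,0,0]]}}

```text
time: 10.88
tool_pos: [0.5598, 0.0672, 0.118]
tool_rot: [3.141, 0.001, -0.142]
contact_force: [0.8, -0.1, -0.8]
opening: 0.0203
grip_force: 12.0
```

Request:
{"name": "move_arm", "arguments": {"motion": [[-0.18,-0.87,0,0,0,0],[-0.18,-0.87,0.5,0,0,0],[-0.18,-0.87,0.5,0,0,0],[-0.18,-0.87,0.5,0,0,0]]}}

```text
time: 11.38
tool_pos: [0.5555, 0.1536, 0.0691]
tool_rot: [3.141, -0.001, -0.145]
contact_force: [-0.2, -0.1, -0.1]
opening: 0.0207
grip_force: 12.0
```

Request:
{"name": "move_arm", "arguments": {"motion": [[0,0,0.3,0,0,0],[0,0,0.55,0,0,0],[0,0,0.61,0,0,0],[0,0,0.61,0,0,0]]}}

```text
time: 11.88
tool_pos: [0.5556, 0.1545, 0.0088]
tool_rot: [-3.141, -0.002, -0.145]
contact_force: [0.3, -0.1, -0.2]
opening: 0.0208
grip_force: 12.0
```

Request:
{"name": "move_arm", "arguments": {"motion": [[0,0,0,0,0,0],[0,0,0,0,0,0],[0,0,0,0,0,0]], "fingers": -0.39}}

```text
time: 12.25
tool_pos: [0.5548, 0.1556, 0.0083]
tool_rot: [-3.141, -0.001, -0.144]
contact_force: [-0.0, -0.2, 0.2]
opening: 0.0279
grip_force: 0.0
```

Request:
{"name": "move_arm", "arguments": {"motion": [[0,0,-0.3,0,0,0],[0,0,-0.8,0,0,0],[0,0,-1,0,0,0]]}}

```text
time: 12.62
tool_pos: [0.5558, 0.1558, 0.1108]
tool_rot: [-3.14, -0.005, -0.143]
contact_force: [0.6, -0.3, -0.7]
opening: 0.0281
grip_force: 0.0
```

Request:
{"name": "move_arm", "arguments": {"motion": [[-0.5,1,0,0,0,-0.0462],[-0.5,1,0,0,0,-0.0462],[-0.5,1,0,0,0,-0.0462]], "fingers": -1}}

```text
time: 13.0
tool_pos: [0.4889, 0.0619, 0.108]
tool_rot: [3.141, 0.001, -0.001]
contact_force: [0.2, 0.5, -0.1]
opening: 0.0027
grip_force: 0.0
```

Request:
{"name": "move_arm", "arguments": {"motion": [[-0.21,0.65,0,0,0,0],[-0.21,0.65,0,0,0,0]]}}

```text
time: 13.25
tool_pos: [0.4697, -0.0032, 0.108]
tool_rot: [3.141, -0.0, -0.001]
contact_force: [0.4, 0.4, 0.3]
opening: 0.0004
grip_force: 0.0
```

Request:
{"name": "move_arm", "arguments": {"motion": [[-0.21,0.65,0,0,0,0],[-0.21,0.65,0,0,0,0],[-0.21,0.65,0,0,0,0]]}}

```text
time: 13.62
tool_pos: [0.4496, -0.066, 0.1078]
tool_rot: [-3.141, -0.001, 0.0]
contact_force: [0.2, 0.9, -0.1]
opening: 0.0002
grip_force: 0.0
```

Run:
```python
from h import *
import pickle
o=robot.observe();print(o['tool_pos'],o['tool_rot'],o['time'],o['opening'])
c=cam('wrist');save(c,'w3.png',k=1.42);pickle.dump(c,open('w3.pkl','wb'))
```

```text
[ 0.44955911 -0.065997    0.10783571] [-3.14136220e+00 -6.99771435e-04  4.26406552e-04] 13.625 0.00021614118694296793
```

View pics/w3.png

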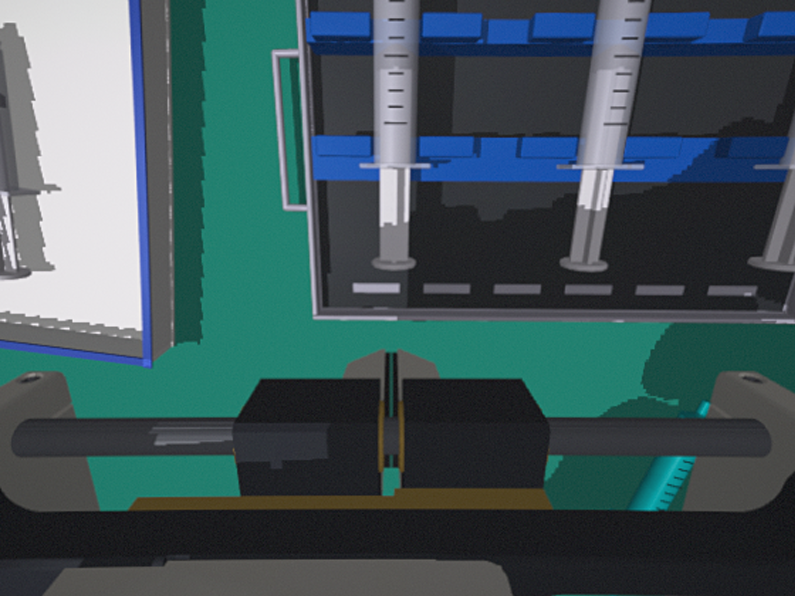

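Request:
{"name": "move_arm", "arguments": {"motion": [[0,0.03,0.4,0,0,0],[0,0.03,0.7,0,0,0],[0,0.03,0.79,0,0,0],[0,0.03,0.79,0,0,0]]}}

```text
time: 14.18
tool_pos: [0.4492, -0.0686, 0.0287]
tool_rot: [-3.141, 0.0, 0.003]
contact_force: [0.0, 0.0, 0.7]
opening: 0.0006
grip_force: 0.0
```

Request:
{"name": "move_arm", "arguments": {"motion": [[0.08,0,0,0,0,0],[0.14,0,0,0,0,0],[0.18,0,0,0,0,0],[0.22,0,0,0,0,0],[0.26,0,0,0,0,0],[0.3,0,0,0,0,0],[0.34,0,0,0,0,0],[0.34,0,0,0,0,0]]}}

```text
time: 15.18
tool_pos: [0.4834, -0.0694, 0.0287]
tool_rot: [3.141, -0.001, 0.001]
contact_force: [-0.3, 0.0, 0.3]
opening: 0.0007
grip_force: 0.0
```

Request:
{"name": "move_arm", "arguments": {"motion": [[0.04,0,0,0,0,0],[0.08,0,0,0,0,0],[0.12,0,0,0,0,0]]}}

```text
time: 15.55
tool_pos: [0.495, -0.0693, 0.0287]
tool_rot: [3.142, 0.0, 0.001]
contact_force: [-1.4, -0.2, 1.2]
opening: 0.0002
grip_force: 0.8
```

Request:
{"name": "move_arm", "arguments": {"motion": [[0.04,0,0,0,0,0],[0.08,0,0,0,0,0],[0.1,0,0,0,0,0]]}}

```text
time: 15.92
tool_pos: [0.5052, -0.0693, 0.0287]
tool_rot: [3.141, -0.0, 0.001]
contact_force: [-1.6, 0.1, 0.1]
opening: 0.0002
grip_force: 0.8
```

Request:
{"name": "move_arm", "arguments": {"motion": [[0.02,0,0,0,0,0],[0.03,0,0,0,0,0]]}}

```text
time: 16.18
tool_pos: [0.508, -0.0693, 0.0287]
tool_rot: [3.142, -0.0, 0.001]
contact_force: [-2.3, -0.9, 0.5]
opening: 0.0004
grip_force: 0.8
```

Request:
{"name": "move_arm", "arguments": {"motion": [[0.015,0,0,0,0,0],[0.02,0,0,0,0,0]]}}

```text
time: 16.42
tool_pos: [0.5096, -0.0693, 0.0286]
tool_rot: [-3.142, 0.001, 0.001]
contact_force: [-2.7, -0.7, 0.4]
opening: 0.0005
grip_force: 1.6
```

Request:
{"name": "move_arm", "arguments": {"motion": [[0.01,0,0,0,0,0],[0.02,0,0,0,0,0]]}}

```text
time: 16.68
tool_pos: [0.5097, -0.0691, 0.0283]
tool_rot: [-3.141, 0.005, 0.002]
contact_force: [-9.8, -1.8, 3.2]
opening: 0.0006
grip_force: 5.0
```

Run:
```python
from h import *
o=robot.observe();print(o['tool_pos'],o['contact_force'])
c=cam('wrist');save(c,'w4.png',(140,0,440,260),2.3)
```

```text
[ 0.5096822  -0.06912917  0.02826997] [-9.77718839 -1.82485514  3.20557256]
```

View pics/w4.png

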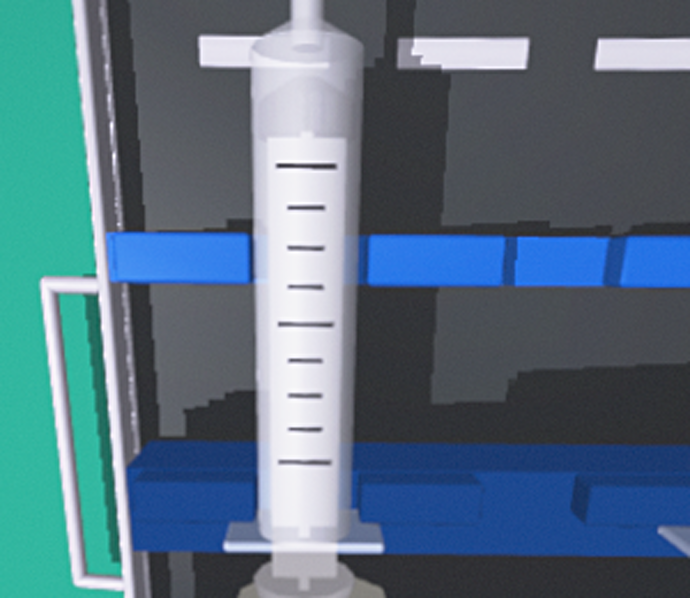

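The first plunger went home: a firm stop at TCP x=0.5097, and the picture shows it in at the front. I'm retreating and sliding to the syringe at y≈-0.173.

Request:
{"name": "move_arm", "arguments": {"motion": [[-0.3,0,0,0,0,0],[-0.61,0,0,0,0,0],[-0.61,0,0,0,0,0]]}}

```text
time: 17.1
tool_pos: [0.4496, -0.0692, 0.0289]
tool_rot: [-3.141, 0.001, 0.001]
contact_force: [0.5, 0.6, 0.3]
opening: 0.0009
grip_force: 0.0
```

Request:
{"name": "move_arm", "arguments": {"motion": [[0,0.6,0,0,0,0],[0,1,0,0,0,0],[0,1,0,0,0,0]]}}

```text
time: 17.48
tool_pos: [0.4529, -0.1725, 0.0291]
tool_rot: [3.139, -0.004, -0.002]
contact_force: [-0.5, 0.6, 0.3]
opening: 0.0003
grip_force: 0.0
```

Request:
{"name": "move_arm", "arguments": {"motion": [[0,0.04,0,0,0,0],[0.08,0.04,0,0,0,0],[0.14,0.04,0,0,0,0],[0.18,0.04,0,0,0,0],[0.22,0.04,0,0,0,0],[0.26,0.04,0,0,0,0],[0.3,0.04,0,0,0,0],[0.33,0.04,0,0,0,0]]}}

```text
time: 18.48
tool_pos: [0.4841, -0.1732, 0.0287]
tool_rot: [-3.141, 0.0, 0.001]
contact_force: [-1.8, 1.6, -0.2]
opening: 0.0004
grip_force: 0.8
```

Request:
{"name": "move_arm", "arguments": {"motion": [[0.03,0,0,0,0,0],[0.05,0,0,0,0,0]]}}

```text
time: 18.73
tool_pos: [0.4892, -0.1733, 0.0287]
tool_rot: [-3.142, 0.0, 0.001]
contact_force: [-1.2, 0.7, 0.2]
opening: 0.0002
grip_force: 0.8
```

Request:
{"name": "move_arm", "arguments": {"motion": [[0.04,0,0,0,0,0],[0.08,0,0,0,0,0],[0.12,0,0,0,0,0],[0.16,0,0,0,0,0],[0.18,0,0,0,0,0]]}}

```text
time: 19.35
tool_pos: [0.5073, -0.1733, 0.0287]
tool_rot: [3.141, -0.0, 0.002]
contact_force: [-1.1, 0.8, -0.5]
opening: 0.0004
grip_force: 0.8
```

Request:
{"name": "move_arm", "arguments": {"motion": [[0.015,0,0,0,0,0],[0.025,0,0,0,0,0],[0.025,0,0,0,0,0]]}}

```text
time: 19.73
tool_pos: [0.5088, -0.1732, 0.0286]
tool_rot: [-3.141, 0.001, 0.001]
contact_force: [-4.7, 0.2, 1.6]
opening: 0.0001
grip_force: 2.5
```

Request:
{"name": "move_arm", "arguments": {"motion": [[0.015,0,0,0,0,0],[0.015,0,0,0,0,0]]}}

```text
time: 19.98
tool_pos: [0.5089, -0.173, 0.0283]
tool_rot: [-3.141, 0.005, 0.002]
contact_force: [-9.5, 0.0, 3.3]
opening: 0.0008
grip_force: 4.9
```

Request:
{"name": "move_arm", "arguments": {"motion": [[-0.3,0,0,0,0,0],[-0.61,0,0,0,0,0],[-0.61,0,0,0,0,0]]}}

```text
time: 20.35
tool_pos: [0.4492, -0.1736, 0.029]
tool_rot: [3.141, -0.001, 0.0]
contact_force: [0.6, 0.2, 0.9]
opening: 0.0006
grip_force: 0.0
```

Request:
{"name": "move_arm", "arguments": {"motion": [[0,0.6,0,0,0,0],[0,1,0,0,0,0],[0,1,0,0,0,0]]}}

```text
time: 20.72
tool_pos: [0.4519, -0.2771, 0.0292]
tool_rot: [3.138, -0.004, -0.002]
contact_force: [0.4, 0.3, -0.2]
opening: 0.0004
grip_force: 0.0
```

Request:
{"name": "move_arm", "arguments": {"motion": [[0,0.04,0,0,0,0],[0.08,0.04,0,0,0,0],[0.14,0.04,0,0,0,0],[0.18,0.04,0,0,0,0],[0.22,0.04,0,0,0,0],[0.26,0.04,0,0,0,0],[0.3,0.04,0,0,0,0],[0.33,0.04,0,0,0,0]]}}

```text
time: 21.72
tool_pos: [0.4791, -0.2761, 0.0278]
tool_rot: [-3.138, 0.009, 0.002]
contact_force: [-21.3, -1.9, 5.9]
opening: 0.0003
grip_force: 10.7
```

The third plunger jams at x=0.479 under 21 N, while the other two stopped at 0.509. It goes to the dish.

Request:
{"name": "move_arm", "arguments": {"motion": [[-0.15,0,0,0,0,0],[-0.3,0,0,0,0,0],[-0.3,0,-0.4,0,0,0],[-0.3,0,-0.8,0,0,0],[-0.3,0,-0.8,0,0,0]]}}

```text
time: 22.35
tool_pos: [0.4547, -0.2789, 0.1119]
tool_rot: [3.137, -0.006, 0.001]
contact_force: [0.1, -0.6, -0.0]
opening: 0.0003
grip_force: 0.0
```

Request:
{"name": "move_arm", "arguments": {"motion": [[0.5,0,0,0,0,0],[1,0,0,0,0,0],[1,0,0,0,0,0]], "fingers": -0.26}}

```text
time: 22.72
tool_pos: [0.5553, -0.2767, 0.1071]
tool_rot: [-3.141, -0.0, 0.003]
contact_force: [-0.7, -0.6, -0.5]
opening: 0.0259
grip_force: 0.0
```

Request:
{"name": "move_arm", "arguments": {"motion": [[0.16,0,0,0,0,0],[0.16,0,0,0,0,0],[0.16,0,0,0,0,0]]}}

```text
time: 23.1
tool_pos: [0.568, -0.2771, 0.1081]
tool_rot: [-3.141, 0.001, 0.001]
contact_force: [-0.6, -0.4, 0.2]
opening: 0.034
grip_force: 0.0
```

Run:
```python
from h import *
o=robot.observe();print(o['tool_pos'],o['tool_rot'],o['opening'])
c=cam('wrist');save(c,'w5.png',k=1.2)
```

```text
[ 0.56798103 -0.27714936  0.10814163] [-3.14097179e+00  1.41770609e-03  1.06806058e-03] 0.03401869484332492
```

View pics/w5.png

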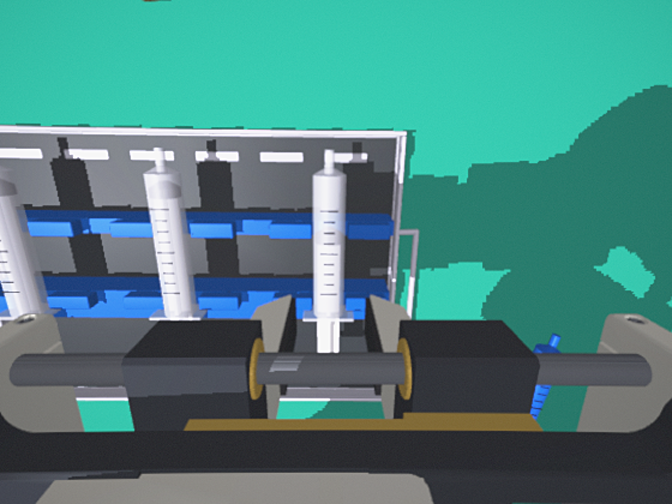

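The syringe is centred between the fingers (column 330), so I'm gripping and carrying it.

Request:
{"name": "move_arm", "arguments": {"motion": [[0,0,0.4,0,0,0],[0,0,0.65,0,0,0],[0,0,0.8,0,0,0],[0,0,0.8,0,0,0]]}}

```text
time: 23.65
tool_pos: [0.5684, -0.2771, 0.028]
tool_rot: [-3.141, 0.002, 0.001]
contact_force: [0.5, -0.5, 0.4]
opening: 0.0338
grip_force: 0.0
```

Request:
{"name": "move_arm", "arguments": {"motion": [[0,0,0,0,0,0],[0,0,0,0,0,0],[0,0,0,0,0,0],[0,0,0,0,0,0]], "fingers": -1}}

```text
time: 24.15
tool_pos: [0.5698, -0.2776, 0.0299]
tool_rot: [3.14, -0.002, 0.001]
contact_force: [-0.9, 0.0, 6.0]
opening: 0.0211
grip_force: 12.0
```

Request:
{"name": "move_arm", "arguments": {"motion": [[0,0,-0.3,0,0,0],[0,0,-0.7,0,0,0],[0,0,-0.9,0,0,0],[0,0,-0.9,0,0,0]]}}

```text
time: 24.65
tool_pos: [0.5699, -0.2777, 0.1203]
tool_rot: [3.14, -0.003, 0.001]
contact_force: [-0.7, -0.1, -1.3]
opening: 0.0204
grip_force: 12.0
```

Request:
{"name": "move_arm", "arguments": {"motion": [[0,-1,0,0,0,0.0462],[0,-1,0,0,0,0.0462],[0,-1,0,0,0,0.0462]]}}

```text
time: 25.02
tool_pos: [0.5682, -0.1742, 0.1172]
tool_rot: [-3.14, 0.003, -0.14]
contact_force: [-1.4, -0.9, -0.3]
opening: 0.0206
grip_force: 12.0
```

Request:
{"name": "move_arm", "arguments": {"motion": [[-0.2,-0.95,0,0,0,0],[-0.2,-0.95,0,0,0,0],[-0.2,-0.95,0,0,0,0]]}}

```text
time: 25.4
tool_pos: [0.5622, -0.0788, 0.1177]
tool_rot: [-3.141, 0.002, -0.141]
contact_force: [-0.8, -0.1, -1.3]
opening: 0.0206
grip_force: 12.0
```

Request:
{"name": "move_arm", "arguments": {"motion": [[-0.2,-0.95,0,0,0,0],[-0.2,-0.95,0,0,0,0],[-0.2,-0.95,0,0,0,0]]}}

```text
time: 25.78
tool_pos: [0.5566, 0.0172, 0.118]
tool_rot: [3.141, 0.001, -0.142]
contact_force: [0.4, -0.8, -0.4]
opening: 0.0203
grip_force: 12.0
```

Request:
{"name": "move_arm", "arguments": {"motion": [[-0.2,-0.83,0,0,0,0],[-0.2,-0.83,0,0,0,0],[-0.2,-0.83,0.5,0,0,0],[-0.2,-0.83,0.5,0,0,0]]}}

```text
time: 26.28
tool_pos: [0.5466, 0.0998, 0.0654]
tool_rot: [3.139, 0.008, -0.145]
contact_force: [-1.2, -0.7, -0.2]
opening: 0.0208
grip_force: 12.0
```

Run:
```python
from h import *
c=cam('top');save(c,'t4.png',(110,130,390,290),2.8)
```

```text
(no output)
```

View pics/t4.png

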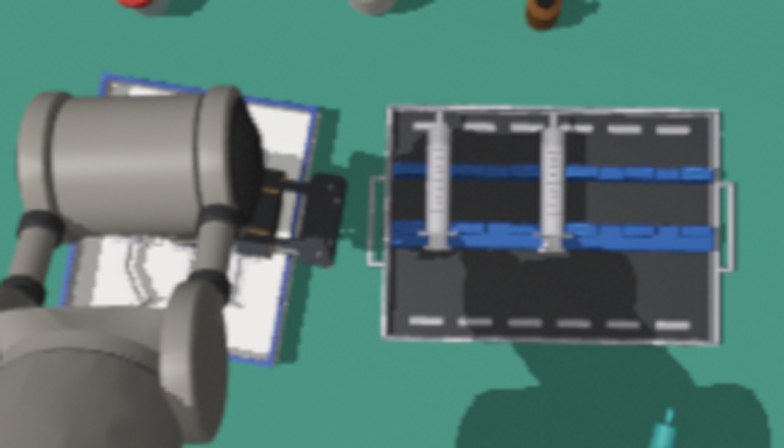

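The two good syringes lie in their notches with plungers home. I'm lowering the third reject.

Request:
{"name": "move_arm", "arguments": {"motion": [[0,-0.03,0.3,0,0,0],[0,-0.03,0.55,0,0,0],[0,-0.03,0.61,0,0,0],[0,-0.03,0.61,0,0,0]]}}

```text
time: 26.82
tool_pos: [0.5502, 0.1038, 0.0088]
tool_rot: [-3.141, -0.002, -0.145]
contact_force: [0.3, -0.6, -0.9]
opening: 0.0203
grip_force: 12.0
```

Request:
{"name": "move_arm", "arguments": {"motion": [[0,0,0,0,0,0],[0,0,0,0,0,0],[0,0,0,0,0,0]], "fingers": -0.39}}

```text
time: 27.2
tool_pos: [0.5495, 0.1046, 0.0083]
tool_rot: [-3.141, -0.001, -0.144]
contact_force: [-0.1, -0.1, -0.2]
opening: 0.0283
grip_force: 0.0
```

Request:
{"name": "move_arm", "arguments": {"motion": [[0,0,-0.3,0,0,0],[0,0,-0.8,0,0,0],[0,0,-1,0,0,0]]}}

```text
time: 27.58
tool_pos: [0.5505, 0.1047, 0.1108]
tool_rot: [-3.141, -0.005, -0.144]
contact_force: [0.2, -0.4, -0.4]
opening: 0.0282
grip_force: 0.0
```

Request:
{"name": "move_arm", "arguments": {"motion": [[-0.8,0,-1,0,0,0],[-0.8,0,-1,0,0,0],[-0.8,0,-1,0,0,0],[-0.8,0,-1,0,0,0],[-0.8,0,-1,0,0,0],[-0.8,0,-1,0,0,0]]}}

```text
time: 28.32
tool_pos: [0.47, 0.1158, 0.2064]
tool_rot: [3.141, 0.002, -0.144]
contact_force: [-0.1, -0.0, 0.2]
opening: 0.0278
grip_force: 0.0
```

Run:
```python
from h import *
c=cam('scene');s=cam('wrist')
a=np.hstack([c['image'],s['image']])[:,:,::-1]
cv2.imwrite('pics/fin.png',cv2.resize(a,(800,300),interpolation=cv2.INTER_AREA))
```

```text
(no output)
```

View pics/fin.png

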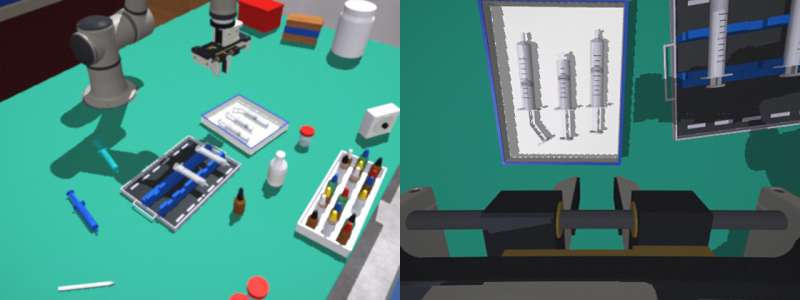

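All three rejects lie flat in the dish (right half, columns 528, 565 and 597). The two good syringes are in the tray's notches, and the jar and bottles are where they were.

```bash
python3 -c "
from cell import robot
print(robot.hand_in())"
```

```text
the job is handed in; nothing more can be done
None
```

Job handed in at about 28 s: the bent, the broken and the sticking syringe are in the reject dish, and the two good ones lie in their notches with plungers fully home.

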